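Rock the tin sorter's gate over and feed two tins down the other chute

ROBOT

A 7-joint arm with a two-finger parallel gripper is mounted at the origin on the work surface. World frame = base frame: x ahead of the robot, y to its left, z up, the work surface at z = 0. Lengths are in mm, angles in rad, forces in N, time in s.
With the tool pointing down it reaches from about 400 to 850 mm from the base axis. Payload 10.4 kg.
Tool frame: the origin (TCP) lies at the very end of the fingers, on their centre line; the grasp point (between the pads) lies 19 mm behind it (grip_depth is the distance from the TCP to the grasp point, in mm); z points along the fingers, y is the line along which they close (so a half turn about z gives the same grasp; the last joint's range is limited). The gripper opens to 87 mm and grips with 3 to 60 N. Pads are 19 mm wide; open, the fingers measure 117 mm over their backs; the gripper's body (75 mm by 190 mm) begins 51 mm behind the grasp point.
Start: joints at [1.277, 0.332, -0.065, 1.46, 0.022, 1.35, -0.088], TCP at [167.211, -602.242, 201.076] pointing down, gripper open.
Joint ranges: [-2.6, 2.6], [-0.5, 2.12], [-1.47, 1.34], [0.16, 2.42], [-1.27, 4.41], [0.06, 2.06], [-2.6, 2.6]. Speed limits (rad/s): [2.22, 2.22, 2.79, 2.79, 3.14, 3.14, 3.14].

INTERFACE

Orientations are given as a rotation vector (axis times angle).
In Python, from plant import * gives the robot as it stands.
- The arm moves only by the tool drive_tool, never from a script. Its argument "rows" is a list of rows, each a list of 7 numbers: the closure in counts, from 0 (fully open) to 255 (shut), then the shift along the tool's x, y, z in m, then the turn, a rotation vector about the tool's x, y, z in rad. In form: [[hand, dx, dy, dz, ax, ay, az], ...]. A call has exactly 5 rows; each row is the pose to reach, as a shift and turn from the pose commanded when the call began, along the tool's axes at that moment; what a row does not reach only later rows make up. A row lasts 1/10 s, in which the tool goes at most 50 mm and 8.59 degrees, less where a joint would pass 70% of its speed; a pose out of reach is approached as far as the arm can. A call with a gripper value outside its range is refused whole. The fingers move at their own pace and stop on an object; the grip force is fixed at half the most. Time passes only in rows, so rows that repeat a pose let the fingers close, or fill a call up. It gives the time, the measured TCP pose, the force, the opening and the grip force at its end, in the units of the state.
- state(): the state, without advancing time (a new reading comes with each control period).
- snapshot(name): name is "scene" or "top" or "wrist"; returns (picture, depth): 384x512x3 uint8, red, green, blue; 384x512 float32, mm along the optical axis (not along the pixel's ray), 0 where there is no reading.
- calibration(name): a dict with "intrinsics" (3x3 intrinsics, pixels), "rvec" (rotation vector, rad) and "tvec" (3), from world to camera coordinates, as OpenCV has them. Camera axes: x right, y down, z forward; pixel columns grow to the right and rows downward; lengths in mm; the calibration is good to about 2 mm. A picture is of the moment at which its call begins: read the wrist's pose just before it. calibration takes no time and is no camera call; for the wrist camera it gives the pose at the moment of the call.
- finish_job(): hands the job in; it is judged then, once.
The state is a dict: "time": time; "joint_positions": joint angles; "joint_velocities": joint speeds; "joint_torque": joint torques, N m; "position": TCP position; "ee_rot": TCP orientation; "ft_force": force on the tool from outside, world axes, zero at the start; "torque": the same for the moment, N m; "width": finger opening in mm; "grip_force": force on a finger pad.
Only numpy, scipy, OpenCV 4.12 (cv2) and the standard library are available. Lean on these libraries where they do the work, as an engineer would, in place of code of your own. Each camera call takes 0.05 s, during which the arm holds its last target. There are 200 camera calls.

TASK

The sorter's seesaw gate is tipped to one side: with a fingertip, press its raised end down so that it rocks over and stays tipped to the other side. Then push the two round tins standing on edge in the feed trough forward onto the gate, so that both roll down the chute it now leads to and come to rest in the catch tray there. Do not pick up or lift the tins, leave the gate tipped the new way, and do not disturb the other things on the counter.

Things in the scene. Friction and masses are not known exactly. Their poses are not given: they have to be found in the camera images.
- sorter: Sorter, fixed on the counter: white and clear stand 550 mm wide (y), feed trough on the robot's side, seesaw gate in the middle, at each end a narrow chute down to a catch tray (walls 88 mm high). Origin: on the counter below the gate's pivot; x: along the trough away from the robot, y: left, z: up; turned by up to 0.2 rad. A front board (107 mm high, inner face at x = -18 mm) stands before the gate.
- gate (a joint): Tilt of the gate, -0.4 to 0.4 rad, about the sorter's x axis through the gate's floor, 95 mm above the counter. Positive: left (+y) end raised, tins roll right; negative: right end raised, tins roll left. Top-heavy: pressed past level (under 3 N) it falls to its other stop by itself and stays. An upright plate on it, 30 mm tall (x 22 to 25 mm), parts the tins' lane from a ledge behind.
- gate_left (a point): Point to press: on top of the steel ledge (x 25 to 69 mm in the sorter's frame, 190 mm long in y) along the far side of the gate, level with the gate's floor, at x = 47 mm, 78 mm left of the pivot; 30 mm above the pivot when this end is raised, 30 mm below when down. The bar on the plate beside it tops out 40 mm above the gate's floor (y -45 to 45 mm).
- gate_right (a point): Same, 78 mm to the right of the pivot.
- trough_mouth (a point): Middle of the trough floor's end, where tins pass onto the gate: (-18, 0, 98) mm in the sorter's frame. The level trough runs 85 mm from here towards the robot, 49 mm wide inside, walls 12 mm above its floor, open at both ends (the walls flare out over the last 13 mm). A tin surely rolls off once its rear face is 6 mm past the mouth; the gate's upright plate is 40 mm past the mouth.
- tray_left (a point): Middle of the floor of the left catch tray, the grey-floored outer part of the left chute, sloping outwards from 40 to 8 mm above the counter, 120 mm (y) by 44 mm (x) inside; at (4, 210, 24) mm in the sorter's frame.
- tray_right (a point): Middle of the floor of the right catch tray, alike; at (4, -210, 24) mm in the sorter's frame.
- tin_front: Round bare-metal ointment tin, a closed cylinder 46 mm across and 26 mm thick, about 50 g, standing on edge in the trough, nearer the gate. Origin: its centre; x axis: its round axis, along the trough. At the start its centre is 23 mm above the trough floor, its front face 3 to 8 mm short of the mouth.
- tin_rear: The other tin, alike, standing on edge behind the first with a gap of 1 to 8 mm; pushing its rear face pushes both. Best pushed low (below mid-height) and slowly; the metal is smooth and the front tin rolls away as the rear one follows. Origin: its centre; x axis: its round axis.
- spare_tin: Bystander: a third tin of the same kind, lying flat on the counter near the trough, not part of the job. Origin: centre of its underside.
- jar: Bystander: white tablet jar, 52 mm across, 75 mm tall, near the trough. Origin: centre of its underside.
- carton: Bystander: medicine carton 45 x 75 x 50 mm tall. Origin: centre of its underside.
- phone: Bystander: mobile phone lying flat, 75 x 150 x 9 mm, behind the sorter. Origin: centre of its underside.
- leaflet_box: Bystander: white box with a green band, 90 x 130 x 70 mm tall, behind the sorter. Origin: centre of its underside.
- mug: Bystander: white mug, 80 mm across, 90 mm tall, away to the right. Origin: centre of its underside.
Things that resemble listed ones, but are neither listed nor needed, are in the scene too. What is shaped like the tin_front but orange is not meant.

How it is judged:
By the outcome, as a careful person would: the job done as asked, in the order asked, and still so for the second after the job is handed in, with the robot touching nothing.
It also fails if it takes over 45 s, if anything falls off the work surface, if the arm or the gripper's body presses on something with over 40 N, if the wrist force passes 120 N, or if a joint passes its speed limit or range.

## Working session

There is one attempt and no reset: what is moved stays moved. The work goes in short steps, Python scripts to look and compute and a tool call to move; the robot and the scene stay as the last step left them, time stands still between calls to the robot, and variables do not carry over. Pictures are saved under pics/ and viewed, at most 10 in all, crops included, and the job is handed in when it is done.

Besides the shell and the picture viewer there is one more tool, called after ">>>" as name(argument=value, ...), one argument or row to a line, values as JSON. drive_tool: Moves the arm, as the interface text tells. Its arguments: {"type":"object","properties":{"rows":{"type":"array","items":{"type":"array","items":{"type":"number"}}}},"required":["rows"]}

```bash
mkdir -p pics; ls
python3 - <<'E'
from plant import *
import cv2,numpy as np
s=state();print(s['time'],s['position'],s['ee_rot'],s['width'])
for n in("scene","top"):
    p,d=snapshot(n);cv2.imwrite(f'pics/{n}0.png',cv2.resize(p[:,:,::-1],(800,600)));np.savez(f'{n}0.npz',p=p,d=d)
    c=calibration(n);print(n,c)
E
```

```text
pics
0.0 [ 167.06159736 -601.80537789  200.25405259] [-3.11142775e+00 -4.23892043e-01  4.01497872e-04] 86.77063066740934
scene {'intrinsics': array([[367.39439907,   0.        , 252.96122193],
       [  0.        , 367.39439907, 193.90441711],
       [  0.        ,   0.        ,   1.        ]]), 'rvec': array([ 0.94150708,  2.64597263, -0.86792169]), 'tvec': array([ 527.55684179, -164.70260799, 1193.10020764])}
top {'intrinsics': array([[353.34412167,   0.        , 259.9897983 ],
       [  0.        , 353.34412167, 196.58829565],
       [  0.        ,   0.        ,   1.        ]]), 'rvec': array([ 2.13313567, -2.13962595,  0.15119169]), 'tvec': array([ -81.31382271,  582.90003892, 1066.37904045])}
```

View pics/scene0.png

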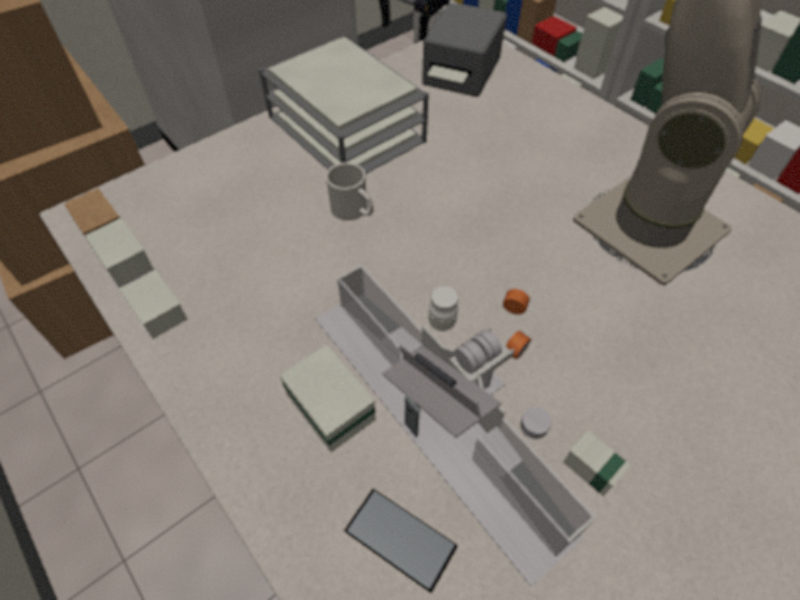

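View pics/top0.png

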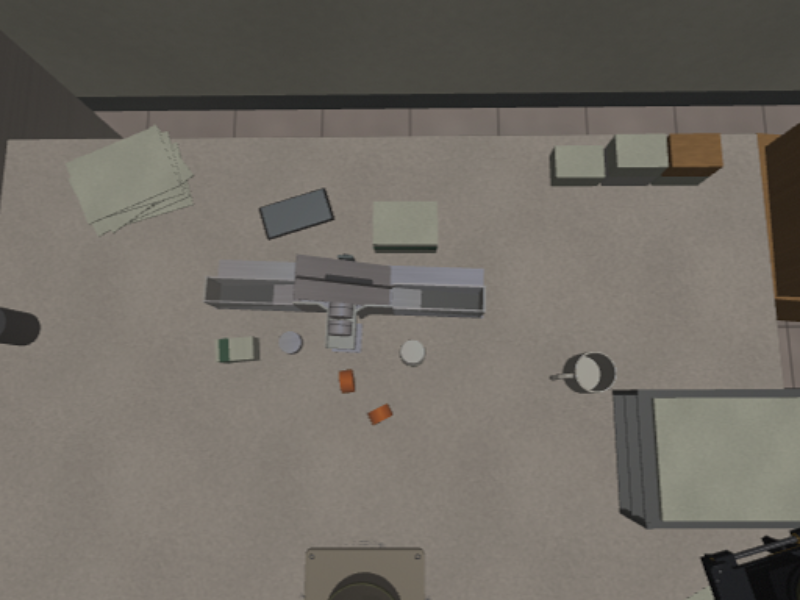

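The scene picture shows the sorter with two metal tins in the trough at (478,350), the jar (443,307), a flat spare tin (536,422) and orange decoys (516,300) and (518,343). The top picture has the tins at (340,310)/(340,327), the gate across (295–392, 255–305), and orange decoys at (347,380) and (380,413). Only the bare-metal pair on edge in the trough fits the job.

```bash
cat > h.py <<'E'
from plant import *
import cv2,numpy as np
def world(d,c):
    K=np.array(c['intrinsics']);R=cv2.Rodrigues(np.array(c['rvec']))[0];t=np.array(c['tvec']).ravel()
    v,u=np.mgrid[:d.shape[0],:d.shape[1]]
    P=np.stack([(u-K[0,2])/K[0,0]*d,(v-K[1,2])/K[1,1]*d,d],-1)
    return (P-t)@R
E
python3 - <<'E'
from h import *
z=np.load('top0.npz');W=world(z['d'],calibration('top'))
f=600/384
cv2.imwrite('pics/topc.png',cv2.resize(z['p'][150:235,120:325,::-1],None,fx=3.9,fy=3.9,interpolation=cv2.INTER_CUBIC))
g=W[150:235,120:325].reshape(-1,3)
# front wall tops etc.
print('table z',np.median(W[300:320,100:180,2]))
m=(g[:,2]>78)&(g[:,2]<100)
for lo,hi in((60,75),(80,92),(95,103),(103,112),(112,130),(130,150)):
    q=g[(g[:,2]>lo)&(g[:,2]<hi)]
    print(lo,hi,len(q),q.min(0).round(),q.max(0).round())
print('gate row heights (x,y,z):')
for u in range(185,256,5): print(u,[W[v,u].round().astype(int).tolist() for v in(170,175,180,185,190)])
for v in range(190,226,2): print(v,W[v,217].round().astype(int),W[v,212].round().astype(int))
E
```

```text
table z 0.9241134886821497
60 75 882 [ 470. -231.   60.] [728. 313.  75.]
80 92 733 [ 470. -233.   80.] [672. 315.  92.]
95 103 369 [498. -54.  95.] [678. 122. 103.]
103 112 321 [498. -54. 103.] [677. 134. 112.]
112 130 515 [503. -16. 112.] [672. 129. 130.]
130 150 428 [521.  15. 130.] [670. 128. 150.]
gate row heights (x,y,z):
185 [[678, 165, 6], [662, 164, 6], [632, 149, 70], [620, 153, 51], [605, 154, 44]]
190 [[649, 121, 130], [627, 114, 163], [619, 121, 130], [605, 120, 129], [590, 120, 130]]
195 [[650, 108, 125], [636, 108, 122], [620, 107, 126], [605, 107, 124], [591, 107, 123]]
200 [[652, 94, 118], [637, 94, 115], [622, 93, 119], [607, 93, 116], [591, 92, 121]]
205 [[654, 81, 111], [637, 80, 115], [624, 80, 108], [608, 79, 113], [593, 79, 110]]
210 [[654, 66, 107], [639, 66, 109], [623, 65, 110], [609, 65, 106], [593, 65, 107]]
215 [[656, 52, 100], [640, 52, 101], [623, 50, 111], [609, 51, 102], [595, 51, 100]]
220 [[658, 38, 91], [642, 37, 95], [619, 33, 129], [611, 37, 93], [595, 36, 97]]
225 [[658, 23, 91], [643, 23, 90], [619, 18, 129], [612, 22, 89], [596, 22, 90]]
230 [
[... 363 characters left out ...]
, -50, 1], [618, -52, 53], [602, -52, 56]]
255 [[678, -66, 1], [660, -66, 6], [643, -66, 8], [618, -68, 52], [603, -68, 50]]
190 [595  46  96] [594  59 104]
192 [589  46  95] [588  59 103]
194 [576  39 142] [576  54 140]
196 [569  38 147] [570  54 142]
198 [564  39 143] [564  53 142]
200 [558  38 145] [558  53 141]
202 [553  39 137] [553  54 136]
204 [553  45  97] [552  59  99]
206 [540  38 146] [541  53 140]
208 [535  38 144] [535  52 144]
210 [529  38 142] [529  52 144]
212 [523  38 146] [524  53 142]
214 [520  41 123] [520  56 118]
216 [516  44  99] [517  59  98]
218 [511  44  98] [511  59  96]
220 [504  44 100] [504  58 102]
222 [499  43 100] [499  59  98]
224 [500  56   3] [500  72   4]
```

View pics/topc.png

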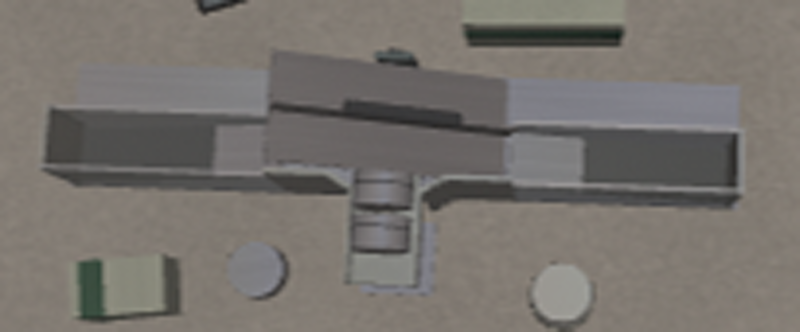

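The crop shows the gate's left end high (meets the left edge at (270,55–165)), the tins at (383,185) and (383,232), the left chute floor at (150,140) and right tray at (660,155). The left end is the raised one, so press gate_left; the tins go left. Now the sorter's pose.

Run:
```python
from h import *
z=np.load('top0.npz');W=world(z['d'],calibration('top'))
W=W[150:235,120:325]
# front tray wall outer-top edge: per column, lowest row (smallest x) with z>80
L=[];
for c in range(W.shape[1]):
    q=W[:,c]; m=(q[:,2]>80)&(q[:,2]<96)
    if m.any():
        i=np.where(m)[0]; p=q[i[np.argmin(q[i,0])]]
        if p[1]>150 or p[1]<-60: L.append(p)
L=np.array(L)
for s,n in((L[:,1]>150,'L'),(L[:,1]<-60,'R')):
    print(n,np.median(L[s],0).round(1),np.polyfit(L[s,1],L[s,0],1))
print('all',np.polyfit(L[:,1],L[:,0],1))
# tray end walls, tops
for n,sel in(('left',W[...,1]>300),('right',W[...,1]<-220)):
    q=W[sel&(W[...,2]>75)&(W[...,2]<95)];print(n,np.round(np.percentile(q,[0,5,50,95,100],axis=0),0).tolist())
# gate plane lane part, ledge corners
q=W[(W[...,2]>55)&(W[...,2]<140)&(W[...,0]>575)&(W[...,1]>-50)&(W[...,1]<132)]
A=np.c_[q,np.ones(len(q))]
k=np.ones(len(q),bool)
for _ in range(8):
    a=np.linalg.lstsq(np.c_[q[k][:,:2],np.ones(k.sum())],q[k][:,2],rcond=None)[0]
    k=abs(q[:,:2]@a[:2]+a[2]-q[:,2])<4
print('plane',a,k.sum(),'yaw from grad',np.arctan2(-a[0],a[1]))
e=q[k];print('gate ext',e.min(0),e.max(0))
H=W[...,2]-(W[...,:2]@a[:2]+a[2])
b=W[(H>15)&(H<50)&(W[...,0]>600)&(W[...,1]>-45)&(W[...,1]<135)&(W[...,0]<650)]
print('bar',np.polyfit(b[:,1],b[:,0],1),b.mean(0),b.min(0),b.max(0))
# far edge of gate
far=[W[:,c][(abs(H[:,c])<4)&(W[:,c,0]>600)] for c in range(60,128)]
far=np.array([f[np.argmax(f[:,0])] for f in far if len(f)]);far=far[(far[:,1]>-40)&(far[:,1]<110)];print('far',np.polyfit(far[:,1],far[:,0],1),far.mean(0))
# trough side walls & tins
t=W[(W[...,0]>498)&(W[...,0]<560)&(W[...,2]>85)&(W[...,1]<90)&(W[...,1]>0)]
for x0 in range(500,590,10):
    s=t[abs(t[:,0]-x0)<5]
    if len(s): print(x0,s[:,1].min().round(),s[:,1].max().round(),(s[s[:,2]>130][:,1].mean() if (s[:,2]>130).any() else None))
for n,(x,y) in dict(jar=(470,-30),spare=(500,130)).items(): pass
```

```text
L [585.9 231.8  87.8] [3.74877581e-02 5.77834502e+02]
R [ 571.3 -146.9   87. ] [2.79094325e-03 5.69930906e+02]
all [4.32945418e-02 5.76179057e+02]
left [[589.0, 300.0, 75.0], [589.0, 302.0, 78.0], [615.0, 310.0, 86.0], [638.0, 313.0, 90.0], [641.0, 315.0, 91.0]]
right [[568.0, -233.0, 75.0], [568.0, -232.0, 76.0], [593.0, -230.0, 86.0], [617.0, -222.0, 91.0], [618.0, -221.0, 94.0]]
plane [2.00441319e-02 4.21175536e-01 6.64315859e+01] 1439 yaw from grad -0.047555040745357546
gate ext [575.0725839  -49.06813077  55.41134031] [727.87178346 129.03298152 133.9467043 ]
bar [4.12471306e-02 6.21257712e+02] [622.6430205   33.58557671 130.36395117] [615.81302086 -44.49976486  80.14869374] [630.35657887 117.03417245 162.87342627]
far [-3.07835923e-01  6.89939744e+02] [679.00375952  35.52536892  95.50663909]
500 16.0 71.0 None
510 16.0 69.0 None
520 16.0 69.0 41.460033766983315
530 15.0 69.0 40.97129590278119
540 15.0 69.0 40.330385211574225
550 14.0 69.0 40.28654233518977
560 14.0 67.0 39.42078771012978
```

```bash
cat >> h.py <<'E'
from scipy.spatial.transform import Rotation as Ro
TH=-0.043;O=np.array([600,39.5,0])
def s2w(p): return O+Ro.from_euler('z',TH).apply(p)
def w2s(p): return Ro.from_euler('z',-TH).apply(np.array(p)-O)
RD=Ro.from_euler('z',TH)*Ro.from_euler('x',np.pi)
def rel(tgt):
    s=state();R=Ro.from_rotvec(s['ee_rot'])
    print('t',round(s['time'],2),'pos',s['position'].round(1),'sorter',w2s(s['position']).round(1),'F',np.round(s['ft_force'],1),'w',round(s['width']))
    print('to',np.round(tgt),'shift',(R.inv().apply(np.array(tgt)-s['position'])/1e3).round(4),'turn',(R.inv()*RD).as_rotvec().round(3))
E
python3 - <<'E'
from h import *
z=np.load('top0.npz');W=world(z['d'],calibration('top'))
print('tool axes',Ro.from_rotvec(state()['ee_rot']).as_matrix().round(3).tolist())
a=np.array([200,-560]);b=s2w([47,78,0])[:2]
for y0,y1 in((-750,-600),(-600,-450),(-450,-300)):
    q=W[(W[...,1]>y0)&(W[...,1]<y1)&(W[...,0]<700)&(W[...,0]>150)];print(y0,np.percentile(q[:,2],[50,95,100]).round())
rel(s2w([47,78,300]))
rel(s2w([47,78,165]))
E
```

```text
tool axes [[0.964, 0.268, -0.0], [0.268, -0.964, 0.001], [-0.0, -0.001, -1.0]]
-750 [135. 142. 357.]
-600 [ 57. 361. 428.]
-450 [ 1.  6. 94.]
t 0.1 pos [ 167.1 -601.9  200.3] sorter [-404.9 -659.4  200.3] F [-0.9  0.4 -0.5] w 87
to [650. 115. 300.] shift [ 0.6575 -0.562  -0.099 ] turn [-0.001  0.     0.314]
t 0.1 pos [ 167.1 -601.9  200.3] sorter [-404.9 -659.4  200.3] F [-0.9  0.4 -0.5] w 87
to [650. 115. 165.] shift [ 0.6575 -0.5618  0.036 ] turn [-0.001  0.     0.314]
```

>>> drive_tool(
  rows=[
    [255, 0, 0, -0.04, 0, 0, 0],
    [255, 0.03, -0.025, -0.06, 0, 0, 0.06],
    [255, 0.066, -0.056, -0.06, 0, 0, 0.12],
    [255, 0.1, -0.086, -0.06, 0, 0, 0.2],
    [255, 0.135, -0.116, -0.06, 0, 0, 0.314],
  ],
)

```text
time: 0.6
position: [266.8, -452.7, 260.8]
ee_rot: [-3.141, 0.074, 0.0]
ft_force: [1.1, -0.3, -0.1]
width: 54.8
grip_force: 0.0
```

```bash
python3 -c "
from h import *
rel(s2w([47,78,200]))"
```

```text
t 0.6 pos [ 266.8 -452.7  260.8] sorter [-311.7 -506.   260.8] F [ 1.1 -0.3 -0.1] w 55
to [650. 115. 200.] shift [ 0.3565 -0.5854  0.0608] turn [-0.     0.    -0.004]
```

>>> drive_tool(
  rows=[
    [255, 0.025, -0.041, 0, 0, 0, 0],
    [255, 0.05, -0.082, 0, 0, 0, 0],
    [255, 0.075, -0.123, 0, 0, 0, 0],
    [255, 0.1, -0.164, 0, 0, 0, 0],
    [255, 0.125, -0.205, 0, 0, 0, 0],
  ],
)

```text
time: 1.1
position: [400.5, -253.1, 261.0]
ee_rot: [3.141, -0.068, -0.0]
ft_force: [1.3, -0.4, 0.4]
width: 14.9
grip_force: 0.0
```

>>> drive_tool(
  rows=[
    [255, 0.025, -0.041, 0, 0, 0, 0],
    [255, 0.05, -0.082, 0, 0, 0, 0],
    [255, 0.075, -0.123, 0, 0, 0, 0],
    [255, 0.1, -0.164, 0, 0, 0, 0],
    [255, 0.125, -0.205, 0, 0, 0, 0],
  ],
)

```text
time: 1.6
position: [534.3, -53.9, 261.0]
ee_rot: [3.141, -0.069, 0.0]
ft_force: [0.5, -0.5, -0.2]
width: 0.9
grip_force: 0.0
```

```bash
python3 -c "
from h import *
rel(s2w([47,78,200]))"
```

```text
t 1.6 pos [534.3 -53.9 261. ] sorter [-61.6 -96.2 261. ] F [ 0.5 -0.5 -0.2] w 1
to [650. 115. 200.] shift [ 0.1085 -0.1742  0.0609] turn [ 0.    -0.    -0.001]
```

>>> drive_tool(
  rows=[
    [255, 0.025, -0.041, 0, 0, 0, 0],
    [255, 0.05, -0.082, 0, 0, 0, 0],
    [255, 0.075, -0.123, 0, 0, 0, 0],
    [255, 0.1085, -0.164, 0.02, 0, 0, 0],
    [255, 0.1085, -0.174, 0.06, 0, 0, 0],
  ],
)

```text
time: 2.1
position: [652.6, 118.8, 202.2]
ee_rot: [-3.137, 0.063, -0.007]
ft_force: [-0.8, -0.1, -0.8]
width: 0.4
grip_force: 0.0
```

Run:
```python
from h import *
rel(s2w([47,78,135]))
p,d=snapshot('wrist');c=calibration('wrist');W=world(d,c)
cv2.imwrite('pics/w1.png',p[:,:,::-1])
print(c['tvec'])
```

```text
t 2.1 pos [652.6 118.8 202.2] sorter [ 49.1  81.5 202.2] F [-0.8 -0.1 -0.8] w 0
to [650. 115. 135.] shift [-0.0024  0.0037  0.0672] turn [-0.004 -0.005  0.003]
[142.36740298 586.7845994  556.52504455]
```

View pics/w1.png

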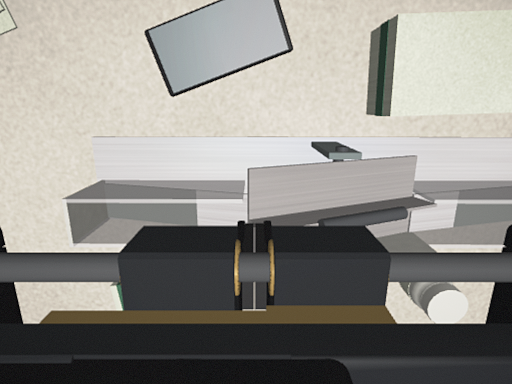

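The wrist view shows the raised ledge, from its left end at (248,172–218) to (416,157–203), the bar at (365,218), the phone (220,40) and the box (440,70). The fingertips are at about (255,225).

Run:
```python
from h import *
p,d=snapshot('wrist');W=world(d,calibration('wrist'))
for u,v in((252,178),(252,205),(300,172),(300,190),(300,203),(400,165),(400,190)): print(u,v,W[v,u].round(),w2s(W[v,u]).round())
rel(s2w([47,78,135]))
```

```text
252 178 [661. 116. 132.] [ 58.  79. 132.]
252 205 [639. 117. 133.] [ 35.  79. 133.]
300 172 [661.  76. 116.] [ 59.  39. 116.]
300 190 [645.  75. 115.] [ 43.  38. 115.]
300 203 [633.  76. 116.] [ 32.  37. 116.]
400 165 [654. -29.  72.] [ 57. -66.  72.]
400 190 [628. -33.  70.] [ 31. -71.  70.]
t 2.2 pos [646.9 116.4 194.2] sorter [ 43.6  78.8 194.2] F [-0.3 -0.5 -1.8] w 1
to [650. 115. 135.] shift [0.004  0.0008 0.0592] turn [0.    0.01  0.005]
```

>>> drive_tool(
  rows=[
    [255, 0, 0.002, 0.02, 0, 0, 0],
    [255, 0, 0.004, 0.04, 0, 0, 0],
    [255, 0, 0.006, 0.055, 0, 0, 0],
    [255, 0, 0.006, 0.055, 0, 0, 0],
    [255, 0, 0.006, 0.055, 0, 0, 0],
  ],
)

```text
time: 2.7
position: [649.7, 107.2, 147.1]
ee_rot: [3.141, -0.069, 0.001]
ft_force: [-0.4, -0.2, 0.6]
width: 0.5
grip_force: 0.0
```

```bash
python3 -c "
from h import *
rel(s2w([47,72,80]))"
```

```text
t 2.7 pos [649.7 107.2 147.1] sorter [ 46.7  69.7 147.1] F [-0.4 -0.2  0.6] w 0
to [650. 109.  80.] shift [ 0.0002 -0.0023  0.0671] turn [ 0.    -0.001 -0.001]
```

>>> drive_tool(
  rows=[
    [255, 0, -0.001, 0.012, 0, 0, 0],
    [255, 0, -0.002, 0.022, 0, 0, 0],
    [255, 0, -0.002, 0.03, 0, 0, 0],
    [255, 0, -0.002, 0.038, 0, 0, 0],
    [255, 0, -0.002, 0.046, 0, 0, 0],
  ],
)

```text
time: 3.2
position: [649.4, 109.7, 99.3]
ee_rot: [3.141, -0.068, -0.0]
ft_force: [0.6, 0.7, -0.0]
width: 0.6
grip_force: 0.1
```

>>> drive_tool(
  rows=[
    [255, 0, 0, 0.007, 0, 0, 0],
    [255, 0, 0, 0.014, 0, 0, 0],
    [255, 0, 0, 0.021, 0, 0, 0],
    [255, 0, 0, 0.026, 0, 0, 0],
    [255, 0, 0, 0.026, 0, 0, 0],
  ],
)

```text
time: 3.7
position: [649.0, 109.5, 73.1]
ee_rot: [3.141, -0.068, -0.002]
ft_force: [-0.1, 0.4, -1.0]
width: 0.6
grip_force: 0.0
```

>>> drive_tool(
  rows=[
    [255, 0, 0, -0.03, 0, 0, 0],
    [255, 0, 0, -0.06, 0, 0, 0],
    [255, 0, 0, -0.1, 0, 0, 0],
    [255, 0, 0, -0.13, 0, 0, 0],
    [255, -0.03, 0.02, -0.14, 0, 0, 0],
  ],
)

```text
time: 4.2
position: [621.0, 93.9, 217.6]
ee_rot: [-3.137, 0.064, -0.008]
ft_force: [-0.6, -0.1, 0.9]
width: 0.3
grip_force: 0.0
```

Run:
```python
from h import *
p,d=snapshot('top');W=world(d,calibration('top'))
cv2.imwrite('pics/t2.png',cv2.resize(p[150:235,120:325,::-1],None,fx=3.9,fy=3.9,interpolation=cv2.INTER_CUBIC))
for y in(80,-30,-45):
    q=W[(abs(W[...,0]-598)<8)&(abs(W[...,1]-y)<6)];print(y,np.median(q,0).round())
rel(s2w([-130,0,210]))
```

```text
80 [600.  81. 631.]
-30 [599. -30. 123.]
-45 [600. -44. 129.]
t 4.25 pos [616.8  89.6 218. ] sorter [ 14.6  50.8 218. ] F [4.  0.6 2. ] w 1
to [470.  45. 210.] shift [-0.1446  0.0508  0.0075] turn [ 0.    -0.003 -0.   ]
```

The gate has flipped: its right end is now at 129 mm. Moving behind the trough.

>>> drive_tool(
  rows=[
    [255, -0.04, 0.014, 0, 0, 0, 0],
    [255, -0.08, 0.028, 0, 0, 0, 0],
    [255, -0.12, 0.042, 0, 0, 0, 0],
    [255, -0.145, 0.051, 0.003, 0, 0, 0],
    [255, -0.145, 0.051, 0.007, 0, 0, 0],
  ],
)

```text
time: 4.75
position: [469.6, 44.9, 207.7]
ee_rot: [3.138, -0.07, 0.002]
ft_force: [0.1, -0.3, -0.7]
width: 0.3
grip_force: 0.0
```

Run:
```python
from h import *
p,d=snapshot('wrist');W=world(d,calibration('wrist'));cv2.imwrite('pics/w3.png',p[:,:,::-1])
p,d=snapshot('scene');cv2.imwrite('pics/s3.png',cv2.resize(p[160:380,160:400,::-1],None,fx=2.5,fy=2.5))
rel(s2w([-110,0,110]))
```

```text
t 4.85 pos [471.6  45.9 207.3] sorter [-128.6    0.9  207.3] F [-0.4  0.6 -0.7] w 1
to [490.  44. 110.] shift [0.0184 0.0007 0.0973] turn [ 0.001 -0.001 -0.001]
```

View pics/w3.png

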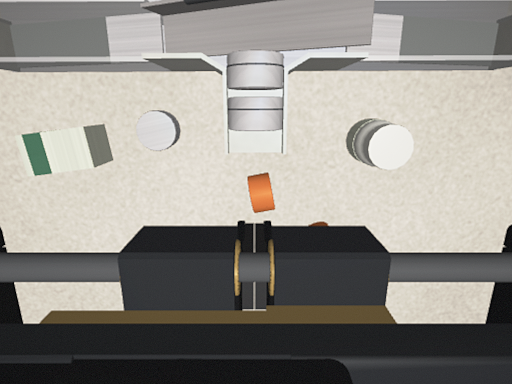

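The wrist view shows the two metal tins in the trough at (255,68) and (255,113), in line with the fingers at (255,230). The orange decoys are at (261,192) and (317,225), the spare tin at (157,130) and the jar at (385,145), all clear of the path.

>>> drive_tool(
  rows=[
    [255, 0.006, 0, 0.03, 0, 0, 0],
    [255, 0.013, 0.001, 0.06, 0, 0, 0],
    [255, 0.018, 0.001, 0.085, 0, 0, 0],
    [255, 0.018, 0.001, 0.097, 0, 0, 0],
    [255, 0.018, 0.001, 0.097, 0, 0, 0],
  ],
)

```text
time: 5.35
position: [488.9, 45.1, 108.7]
ee_rot: [-3.14, 0.066, 0.005]
ft_force: [-0.4, -0.3, 0.5]
width: 0.4
grip_force: 0.0
```

Run:
```python
from h import *
rel(s2w([-90,0,109]))
p,d=snapshot('wrist');W=world(d,calibration('wrist'));cv2.imwrite('pics/w4.png',p[:,:,::-1])
```

```text
t 5.35 pos [488.9  45.1 108.7] sorter [-111.2    0.8  108.7] F [-0.4 -0.3  0.5] w 0
to [510.  43. 109.] shift [ 0.0212  0.0008 -0.0003] turn [-0.001  0.003  0.001]
```

View pics/w4.png

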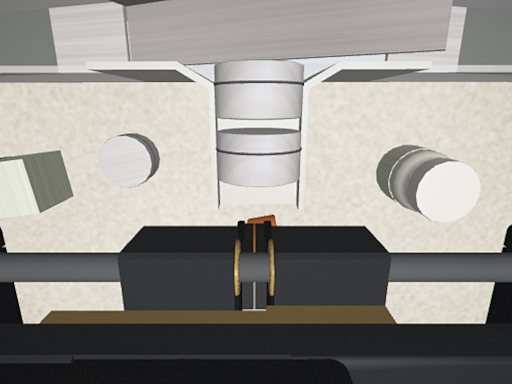

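The tins are at (259,88) and (259,157), with the fingers straight behind at (255,225). Nothing is in between, so I push slowly.

>>> drive_tool(
  rows=[
    [255, 0.006, 0.001, 0, 0, 0, 0],
    [255, 0.012, 0.001, 0, 0, 0, 0],
    [255, 0.016, 0.001, 0, 0, 0, 0],
    [255, 0.02, 0.001, 0, 0, 0, 0],
    [255, 0.023, 0.001, 0, 0, 0, 0],
  ],
)

```text
time: 5.9
position: [512.9, 42.4, 110.2]
ee_rot: [3.141, -0.068, 0.0]
ft_force: [-0.4, -0.7, -0.8]
width: 0.4
grip_force: 0.1
```

>>> drive_tool(
  rows=[
    [255, 0.0025, 0, 0, 0, 0, 0],
    [255, 0.005, 0, 0, 0, 0, 0],
    [255, 0.0075, 0, 0, 0, 0, 0],
    [255, 0.01, 0, 0, 0, 0, 0],
    [255, 0.0125, 0, 0, 0, 0, 0],
  ],
)

```text
time: 6.4
position: [525.1, 41.9, 110.0]
ee_rot: [3.141, -0.068, 0.0]
ft_force: [-0.5, -0.5, 0.3]
width: 0.5
grip_force: 0.2
```

>>> drive_tool(
  rows=[
    [255, 0.0025, 0, 0, 0, 0, 0],
    [255, 0.005, 0, 0, 0, 0, 0],
    [255, 0.0075, 0, 0, 0, 0, 0],
    [255, 0.01, 0, 0, 0, 0, 0],
    [255, 0.0125, 0, 0, 0, 0, 0],
  ],
)

```text
time: 6.9
position: [537.7, 41.4, 110.1]
ee_rot: [3.141, -0.068, 0.0]
ft_force: [-0.2, -0.7, -0.2]
width: 0.3
grip_force: 0.2
```

Run:
```python
from h import *
rel(s2w([-48,0,109]))
p,d=snapshot('wrist');cv2.imwrite('pics/w5.png',p[:,:,::-1])
```

```text
t 6.9 pos [537.7  41.4 110.1] sorter [-62.4  -0.8 110.1] F [-0.2 -0.7 -0.2] w 0
to [552.  42. 109.] shift [ 0.0144 -0.0008  0.0011] turn [ 0. -0. -0.]
```

View pics/w5.png

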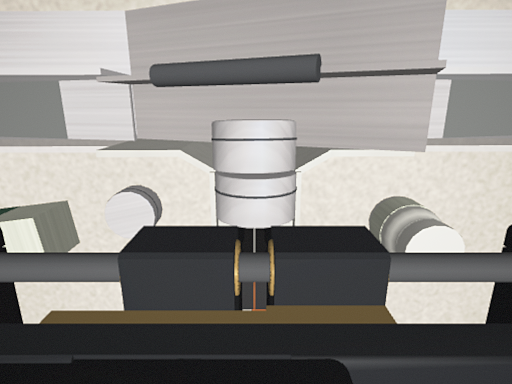

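The tins are now touching each other, at (254,145) and (255,197), and travel straight onto the gate.

>>> drive_tool(
  rows=[
    [255, 0.0025, 0, 0, 0, 0, 0],
    [255, 0.005, 0, 0, 0, 0, 0],
    [255, 0.0075, 0, 0, 0, 0, 0],
    [255, 0.01, 0, 0, 0, 0, 0],
    [255, 0.0125, 0, 0, 0, 0, 0],
  ],
)

```text
time: 7.45
position: [550.1, 40.8, 110.0]
ee_rot: [3.141, -0.068, 0.0]
ft_force: [-0.8, 0.3, -0.5]
width: 0.6
grip_force: 0.1
```

>>> drive_tool(
  rows=[
    [255, 0.0015, 0, 0, 0, 0, 0],
    [255, 0.003, 0, 0, 0, 0, 0],
    [255, 0.004, 0, 0, 0, 0, 0],
    [255, 0.004, 0, 0, 0, 0, 0],
    [255, 0.004, 0, 0, 0, 0, 0],
  ],
)

```text
time: 7.95
position: [553.9, 40.7, 110.1]
ee_rot: [3.141, -0.068, 0.0]
ft_force: [1.2, 0.1, -0.3]
width: 0.3
grip_force: 0.0
```

Run:
```python
from h import *
rel(s2w([-20,0,109]))
p,d=snapshot('wrist');cv2.imwrite('pics/w6.png',p[:,:,::-1])
```

```text
t 7.95 pos [553.9  40.7 110.1] sorter [-46.1  -0.8 110.1] F [ 1.2  0.1 -0.3] w 0
to [580.  40. 109.] shift [ 0.0261 -0.0008  0.0011] turn [ 0. -0. -0.]
```

View pics/w6.png

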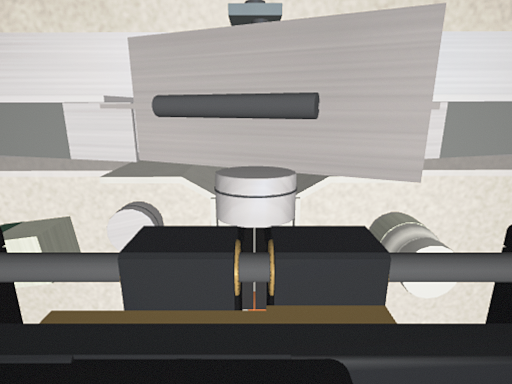

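Only the rear tin is left, at (256,200); the front tin has rolled off. Pushing on.

>>> drive_tool(
  rows=[
    [255, 0.0025, 0, 0, 0, 0, 0],
    [255, 0.005, 0, 0, 0, 0, 0],
    [255, 0.0075, 0, 0, 0, 0, 0],
    [255, 0.01, 0, 0, 0, 0, 0],
    [255, 0.0125, 0, 0, 0, 0, 0],
  ],
)

```text
time: 8.5
position: [566.7, 40.1, 110.0]
ee_rot: [3.141, -0.068, 0.0]
ft_force: [0.4, -0.3, -0.4]
width: 0.5
grip_force: 0.0
```

>>> drive_tool(
  rows=[
    [255, 0.0025, 0, 0, 0, 0, 0],
    [255, 0.005, 0, 0, 0, 0, 0],
    [255, 0.0075, 0, 0, 0, 0, 0],
    [255, 0.01, 0, 0, 0, 0, 0],
    [255, 0.0125, 0, 0, 0, 0, 0],
  ],
)

```text
time: 9.0
position: [579.1, 39.6, 110.0]
ee_rot: [3.141, -0.068, -0.0]
ft_force: [-0.5, 0.0, 0.6]
width: 0.4
grip_force: 0.1
```

>>> drive_tool(
  rows=[
    [255, 0.002, 0, 0, 0, 0, 0],
    [255, 0.003, 0, 0, 0, 0, 0],
    [255, 0.003, 0, 0, 0, 0, 0],
    [255, 0.003, 0, 0, 0, 0, 0],
    [255, 0.003, 0, 0, 0, 0, 0],
  ],
)

```text
time: 9.5
position: [581.5, 39.5, 109.9]
ee_rot: [3.141, -0.068, -0.001]
ft_force: [-3.7, -0.9, 0.2]
width: 0.5
grip_force: 1.7
```

Run:
```python
from h import *
rel(s2w([-20,0,109]))
p,d=snapshot('top')
a=cv2.resize(p[150:235,120:325,::-1],None,fx=3.9,fy=3.9,interpolation=cv2.INTER_CUBIC)
p,d=snapshot('wrist');b=cv2.resize(p[100:260,:,::-1],(a.shape[1],250));cv2.imwrite('pics/c7.png',np.vstack([a,b]))
```

```text
t 9.5 pos [581.5  39.5 109.9] sorter [-18.5  -0.8 109.9] F [-3.7 -0.9  0.2] w 0
to [580.  40. 109.] shift [-0.0015 -0.0008  0.0009] turn [ 0.     0.001 -0.   ]
```

View pics/c7.png

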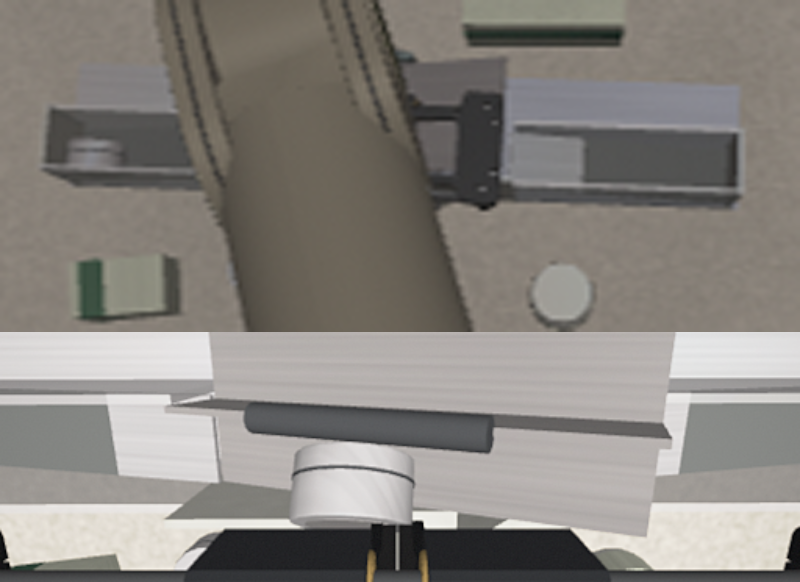

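The front tin lies in the left tray at (95,153). The rear tin is on the gate at (353,485), lightly pinched between finger and plate (3.7 N). Easing the finger back frees it.

>>> drive_tool(
  rows=[
    [255, -0.002, 0, 0, 0, 0, 0],
    [255, -0.004, 0, 0, 0, 0, 0],
    [255, -0.006, 0, 0, 0, 0, 0],
    [255, -0.008, 0, 0, 0, 0, 0],
    [255, -0.01, 0, 0, 0, 0, 0],
  ],
)

```text
time: 10.1
position: [571.9, 39.9, 110.2]
ee_rot: [3.141, -0.068, 0.001]
ft_force: [0.6, -0.2, 0.3]
width: 0.7
grip_force: 0.0
```

>>> drive_tool(
  rows=[
    [255, -0.004, 0, 0, 0, 0, 0],
    [255, -0.01, 0, 0, 0, 0, 0],
    [255, -0.02, 0, 0, 0, 0, 0],
    [255, -0.03, 0, 0, 0, 0, 0],
    [255, -0.04, 0, 0, 0, 0, 0],
  ],
)

```text
time: 10.6
position: [530.9, 41.7, 110.0]
ee_rot: [3.141, -0.068, -0.0]
ft_force: [0.1, 0.2, -0.3]
width: 0.5
grip_force: 0.0
```

Run:
```python
from h import *
rel(s2w([-110,0,109]))
p,d=snapshot('wrist');W=world(d,calibration('wrist'));S=w2s(W.reshape(-1,3)).reshape(W.shape)
q=S[(abs(S[...,0]-2)<18)&(abs(S[...,1])<90)]
for y in range(-80,90,20):
    k=q[abs(q[:,1]-y)<6];print(y,k[:,2].max().round() if len(k) else None, (95+.423*-y*-1 if 0 else round(95-.423*y)))
p,d=snapshot('top');a=cv2.resize(p[150:235,120:325,::-1],None,fx=3.9,fy=3.9);cv2.imwrite('pics/t8.png',a)
```

```text
t 10.6 pos [530.9  41.7 110. ] sorter [-69.2  -0.8 110. ] F [ 0.1  0.2 -0.3] w 1
to [490.  44. 109.] shift [-0.0408 -0.0008  0.001 ] turn [ 0.  0. -0.]
-80 133.0 129
-60 124.0 120
-40 115.0 112
-20 146.0 103
0 294.0 95
20 143.0 87
40 135.0 78
60 112.0 70
80 64.0 61
```

Run:
```python
from h import *
for n in('wrist','scene'):
    p,d=snapshot(n);W=world(d,calibration(n));S=w2s(W.reshape(-1,3)).reshape(W.shape)
    H=S[...,2]-(95-.423*S[...,1])
    m=(H>12)&(H<60)&(S[...,0]>-30)&(S[...,0]<17)&(abs(S[...,1])<95)&(d>0)
    q=S[m];print(n,len(q),np.percentile(q,[2,25,50,75,98],axis=0).round().tolist() if len(q) else '')
    t=(S[...,1]>90)&(S[...,1]<272)&(S[...,0]>-16)&(S[...,0]<24)&(d>0)
    fl=np.where(S[...,1]<150,40,24-(S[...,1]-210)*.267)
    m=t&(S[...,2]-fl>14)&(S[...,2]-fl<55);q=S[m]
    print(' tray',len(q),np.percentile(q,[2,25,50,75,98],axis=0).round().tolist() if len(q) else '')
```

```text
wrist 7051 [[-25.0, -5.0, 91.0], [-15.0, 7.0, 115.0], [-4.0, 19.0, 130.0], [6.0, 31.0, 135.0], [16.0, 86.0, 141.0]]
 tray 814 [[-16.0, 90.0, 48.0], [-16.0, 94.0, 55.0], [-16.0, 120.0, 67.0], [-15.0, 148.0, 82.0], [21.0, 183.0, 89.0]]
scene 409 [[-25.0, 1.0, 79.0], [-16.0, 21.0, 102.0], [-8.0, 36.0, 119.0], [6.0, 64.0, 132.0], [16.0, 94.0, 140.0]]
 tray 692 [[-16.0, 93.0, 42.0], [-15.0, 155.0, 54.0], [-15.0, 223.0, 59.0], [-1.0, 247.0, 67.0], [11.0, 266.0, 88.0]]
```

Run:
```python
from h import *
p,d=snapshot('wrist');b=cv2.resize(p[90:250,120:400,::-1],(560,320),interpolation=cv2.INTER_CUBIC)
p,d=snapshot('scene');a=cv2.resize(p[200:340,220:400,::-1],(360,280),interpolation=cv2.INTER_CUBIC)
c=np.zeros((600,560,3),np.uint8);c[:320]=b;c[320:,:360]=a;cv2.imwrite('pics/c9.png',c)
```

```text
(no output)
```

View pics/c9.png

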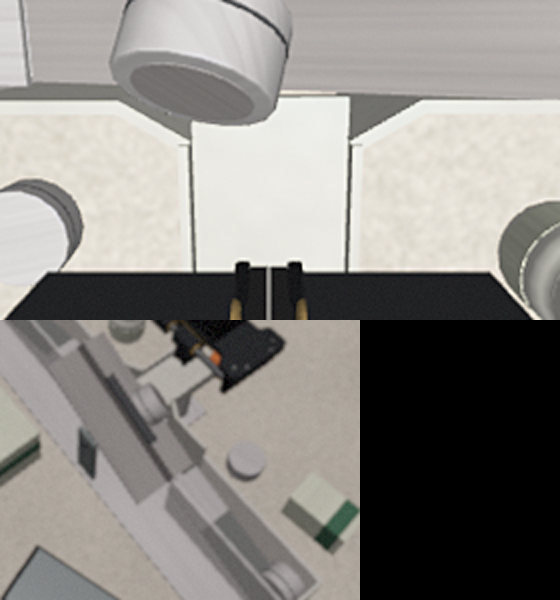

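The last view shows the rear tin on the gate, twisted. Its rear face is at (192,93) in the crop, turned towards the robot's left and still partly in the mouth. The front tin is in the left tray at (282,580). I'll measure the twist.

Run:
```python
from h import *
p,d=snapshot('wrist');W=world(d,calibration('wrist'));S=w2s(W.reshape(-1,3)).reshape(W.shape)
for u,v in((188,125),(192,132),(204,135),(216,138),(216,132),(230,142),(240,144),(246,145),(250,140),(255,147),(180,118),(216,145),(216,148)): print(u,v,S[v,u].round(),p[v,u])
q=np.array([S[v,u] for v in range(128,146) for u in range(195,242) if abs((v-136.5)-(u-216)*.32)<6])
A=np.linalg.lstsq(np.c_[q[:,1:],np.ones(len(q))],q[:,0],rcond=None)[0];print('x=a y+b z+c',A,np.median(q,0),'res',np.std(q[:,0]-np.c_[q[:,1:],np.ones(len(q))]@A))
# top outline of the tin
H=S[...,2]-(95-.423*S[...,1]);m=(H>25)&(H<60)&(S[...,0]>-35)&(S[...,0]<19)&(S[...,1]>-20)&(S[...,1]<70)
k=S[m]
for x in range(-32,22,4):
    j=k[abs(k[:,0]-x)<2]
    if len(j): print(x,len(j),j[:,1].min().round(),j[:,1].max().round(),'top',j[np.argmax(j[:,2])].round())
```

```text
188 125 [ -6.  32. 130.] [115 113 111]
192 132 [-10.  32. 121.] [115 112 111]
204 135 [-12.  25. 123.] [114 111 109]
216 138 [-14.  19. 121.] [114 112 110]
216 132 [-10.  18. 129.] [114 110 109]
230 142 [-16.  11. 120.] [116 114 112]
240 144 [-17.   6. 121.] [117 113 112]
246 145 [-17.   3. 121.] [123 120 119]
250 140 [-14.   0. 128.] [137 134 134]
255 147 [-19.  -2. 119.] [151 149 147]
180 118 [ -2.  35. 134.] [163 160 159]
216 145 [-18.  20. 112.] [116 112 111]
216 148 [-21.  21. 108.] [114 111 110]
x=a y+b z+c [  0.2474343    0.21661487 -43.87930386] [-12.66297828  17.84384296 123.63004221] res 1.5250011360303897
-32 18 22.0 25.0 top [-34.  24. 111.]
-28 10 24.0 33.0 top [-29.  24. 111.]
-24 66 30.0 41.0 top [-24.  35. 109.]
-20 324 -1.0 70.0 top [-18.  -1. 121.]
-16 623 -3.0 70.0 top [-15.  -2. 127.]
-12 489 -4.0 40.0 top [-10.   0. 135.]
-8 602 -5.0 41.0 top [ -6.   6. 139.]
-4 678 -6.0 40.0 top [ -3.  13. 143.]
0 745 -6.0 39.0 top [ -1.  14. 143.]
4 664 -5.0 39.0 top [  2.  20. 142.]
8 685 -5.0 38.0 top [  6.  12. 139.]
12 602 -5.0 36.0 top [ 11.  10. 136.]
16 497 -1.0 35.0 top [ 14.  12. 134.]
20 98 7.0 31.0 top [ 18.  17. 132.]
```

The tin is yawed 14° and leaning forward 12°, propped with its lower rear edge on the trough lip (x about -20). Push it again, lower and slightly left, gently.

>>> drive_tool(
  rows=[
    [255, 0.006, -0.002, 0.002, 0, 0, 0],
    [255, 0.012, -0.004, 0.004, 0, 0, 0],
    [255, 0.018, -0.006, 0.006, 0, 0, 0],
    [255, 0.024, -0.007, 0.007, 0, 0, 0],
    [255, 0.03, -0.007, 0.007, 0, 0, 0],
  ],
)

```text
time: 11.45
position: [562.7, 47.6, 102.7]
ee_rot: [-3.141, 0.067, 0.001]
ft_force: [0.3, 0.0, 0.1]
width: 0.3
grip_force: 0.0
```

>>> drive_tool(
  rows=[
    [255, 0.003, 0, 0, 0, 0, 0],
    [255, 0.006, 0, 0, 0, 0, 0],
    [255, 0.009, 0, 0, 0, 0, 0],
    [255, 0.012, 0, 0, 0, 0, 0],
    [255, 0.015, 0, 0, 0, 0, 0],
  ],
)

```text
time: 11.95
position: [577.4, 46.6, 103.1]
ee_rot: [3.141, -0.068, 0.0]
ft_force: [-0.4, 0.5, -0.4]
width: 0.4
grip_force: 0.2
```

```bash
cat >> h.py <<'E'
def tin():
    p,d=snapshot('wrist');W=world(d,calibration('wrist'));S=w2s(W.reshape(-1,3)).reshape(W.shape)
    H=S[...,2]-(95-.423*S[...,1]);m=(H>25)&(H<60)&(S[...,0]>-24)&(S[...,0]<17)&(S[...,1]>-30)&(S[...,1]<100)
    k=S[m];print('on gate',len(k))
    for x in range(-22,18,5):
        j=k[abs(k[:,0]-x)<2.5]
        if len(j)>5: print(x,len(j),j[:,1].min().round(),j[:,1].max().round(),'top',j[np.argmax(j[:,2])].round())
E
python3 -c "
from h import *
rel(s2w([-20,7,103]));tin()"
```

```text
t 11.95 pos [577.4  46.6 103.1] sorter [-22.9   6.1 103.1] F [-0.4  0.5 -0.4] w 0
to [580.  47. 103.] shift [ 0.0029 -0.0009  0.0001] turn [ 0. -0. -0.]
on gate 6124
-22 127 31.0 99.0 top [-21.  36. 108.]
-17 1284 1.0 100.0 top [-16.   5. 151.]
-12 878 -5.0 38.0 top [-13.  -0. 155.]
-7 345 -6.0 39.0 top [ -5.   4. 138.]
-2 752 -6.0 38.0 top [ -1.  19. 143.]
3 873 -5.0 38.0 top [  1.  12. 142.]
8 841 -5.0 38.0 top [  6.  15. 139.]
13 808 -4.0 38.0 top [ 11.  19. 137.]
```

>>> drive_tool(
  rows=[
    [255, 0.0015, 0, 0, 0, 0, 0],
    [255, 0.003, 0, 0, 0, 0, 0],
    [255, 0.0045, 0, 0, 0, 0, 0],
    [255, 0.006, 0, 0, 0, 0, 0],
    [255, 0.0075, 0, 0, 0, 0, 0],
  ],
)

```text
time: 12.5
position: [583.3, 46.6, 102.4]
ee_rot: [3.141, -0.067, -0.005]
ft_force: [-10.6, 1.4, 0.1]
width: 0.4
grip_force: 5.3
```

```bash
python3 -c "
from h import *
rel(s2w([-20,7,103]));tin()"
```

```text
t 12.5 pos [583.3  46.6 102.4] sorter [-17.    6.4 102.4] F [-10.6   1.4   0.1] w 0
to [580.  47. 103.] shift [-0.003  -0.0006 -0.0005] turn [0.    0.003 0.   ]
on gate 4762
-22 37 77.0 100.0 top [-20.  83. 108.]
-17 850 42.0 100.0 top [-16.  83. 109.]
-12 21 5.0 6.0 top [-10.   6. 150.]
-7 779 -4.0 39.0 top [ -8.   1. 154.]
-2 685 -4.0 39.0 top [ -2.  17. 137.]
3 707 -4.0 39.0 top [  1.  11. 136.]
8 715 -4.0 39.0 top [  6.  17. 136.]
13 742 -4.0 40.0 top [ 13.  15. 136.]
```

Now the tin sits straight and flat on the gate floor, past the lip (pinched at 10 N). Release.

>>> drive_tool(
  rows=[
    [255, -0.003, 0, 0, 0, 0, 0],
    [255, -0.006, 0, 0, 0, 0, 0],
    [255, -0.012, 0, 0, 0, 0, 0],
    [255, -0.02, 0, 0, 0, 0, 0],
    [255, -0.03, 0, 0, 0, 0, 0],
  ],
)

```text
time: 13.05
position: [554.2, 47.7, 103.2]
ee_rot: [3.141, -0.068, 0.001]
ft_force: [0.1, 0.0, 0.3]
width: 0.6
grip_force: 0.0
```

```bash
python3 -c "
from h import *
rel(s2w([-110,0,109]));tin()"
```

```text
t 13.05 pos [554.2  47.7 103.2] sorter [-46.1   6.2 103.2] F [0.1 0.  0.3] w 1
to [490.  44. 109.] shift [-0.0639  0.0062 -0.0059] turn [ 0. -0. -0.]
on gate 1202
-22 442 33.0 100.0 top [-21.  83. 108.]
-17 760 39.0 100.0 top [-19.  72. 109.]
```

The tin rolled off. Retreat, then check the tray.

>>> drive_tool(
  rows=[
    [255, -0.025, 0.003, 0, 0, 0, 0],
    [255, -0.055, 0.006, 0, 0, 0, 0],
    [255, -0.065, 0.006, -0.04, 0, 0, 0],
    [255, -0.065, 0.006, -0.08, 0, 0, 0],
    [255, -0.065, 0.006, -0.12, 0, 0, 0],
  ],
)

```text
time: 13.6
position: [488.6, 44.4, 224.6]
ee_rot: [3.14, -0.068, 0.001]
ft_force: [0.7, -0.9, -0.1]
width: 0.3
grip_force: 0.0
```

>>> drive_tool(
  rows=[
    [255, 0, 0.04, -0.02, 0, 0, 0],
    [255, 0, 0.08, -0.02, 0, 0, 0],
    [255, 0, 0.12, -0.02, 0, 0, 0],
    [255, 0, 0.16, -0.02, 0, 0, 0],
    [255, 0, 0.2, -0.02, 0, 0, 0],
  ],
)

```text
time: 14.1
position: [480.3, -156.8, 243.3]
ee_rot: [3.14, -0.068, 0.001]
ft_force: [0.6, -0.2, 0.3]
width: 0.5
grip_force: 0.0
```

Run:
```python
from h import *
rel(s2w([-110,0,230]))
z0=np.load('top0.npz');p,d=snapshot('top');W=world(d,calibration('top'));S=w2s(W.reshape(-1,3)).reshape(W.shape)
for y in range(90,275,8):
    q=S[(abs(S[...,1]-y)<4)&(abs(S[...,0]-4)<14)];print(y,q[:,2].max().round(),round(np.median(q[:,2])),'nominal',round(24-(y-210)*.267))
for y in(-80,-40,40,80):
    q=S[(abs(S[...,1]-y)<6)&(abs(S[...,0]-2)<10)];print('gate',y,np.median(q[:,2]).round())
df=cv2.absdiff(p,z0['p']).max(2)
n,l,st,c=cv2.connectedComponentsWithStats(cv2.morphologyEx((df>40).astype(np.uint8),cv2.MORPH_OPEN,np.ones((3,3))))
for i in range(1,n):
    if st[i,4]>12: print(st[i],w2s(W[int(c[i][1]),int(c[i][0])]).round())
```

```text
t 14.1 pos [ 480.3 -156.8  243.3] sorter [-111.1 -201.3  243.3] F [ 0.6 -0.2  0.3] w 1
to [490.  44. 230.] shift [ 0.0011 -0.2013  0.0132] turn [ 0.001 -0.001 -0.   ]
90 61.0 56 nominal 56
98 58.0 53 nominal 54
106 56.0 52 nominal 52
114 55.0 49 nominal 50
122 50.0 47 nominal 47
130 49.0 45 nominal 45
138 48.0 43 nominal 43
146 47.0 43 nominal 41
154 42.0 40 nominal 39
162 41.0 37 nominal 37
170 39.0 36 nominal 35
178 62.0 34 nominal 33
186 72.0 63 nominal 30
194 77.0 70 nominal 28
202 75.0 73 nominal 26
210 75.0 72 nominal 24
218 72.0 68 nominal 22
226 61.0 54 nominal 20
234 61.0 56 nominal 18
242 63.0 58 nominal 15
250 62.0 60 nominal 13
258 61.0 58 nominal 11
266 84.0 56 nominal 9
274 92.0 70 nominal 7
gate -80 129.0
gate -40 112.0
gate 40 78.0
gate 80 62.0
[276 169  34  15 343] [ -75. -177.  646.]
[189 176   5   3  15] [ 49. 106.   9.]
[314 178   7   4  23] [ -75. -215.  641.]
[323 178  19  17 126] [ -82. -235.  651.]
[138 189   9   3  27] [ -8. 246.  57.]
[153 188   7   5  33] [ -9. 200.  73.]
[306 191   3   7  21] [-101. -199.  662.]
[223 196   3   8  24] [-32. -17.  97.]
[290 199  18   4  60] [-110. -185.  662.]
[248 202  24  35 649] [-111. -127.  379.]
[324 216   5  13  46] [-138. -225.  662.]
[ 247  247   28  103 1053] [-243. -140.  669.]
[326 265   6   9  38] [-200. -230.  654.]
[324 275   4   6  22] [-212. -226.  658.]
[324 282   3   5  15] [-221. -226.  658.]
[321 304   3   5  15] [-248. -221.  665.]
[ 449  338   63   46 1986] [-490. -820.    2.]
[315 351   3   7  21] [-306. -213.  672.]
[243 355   5  13  40] [-317. -124.  674.]
[311 361   6  23  85] [-324. -209.  680.]
```

>>> drive_tool(
  rows=[
    [255, 0, 0, 0, 0, 0, 0],
    [255, 0, 0, 0, 0, 0, 0],
    [255, 0, 0, 0, 0, 0, 0],
    [255, 0, 0, 0, 0, 0, 0],
    [255, 0, 0, 0, 0, 0, 0],
  ],
)

```text
time: 14.65
position: [481.0, -154.6, 243.2]
ee_rot: [3.141, -0.066, 0.0]
ft_force: [-0.6, -0.7, 0.5]
width: 0.0
grip_force: 0.0
```

Run:
```python
from h import *
p,d=snapshot('top');W=world(d,calibration('top'));S=w2s(W.reshape(-1,3)).reshape(W.shape)
print([(y,round(np.median(S[(abs(S[...,1]-y)<4)&(abs(S[...,0]-4)<14)][:,2]))) for y in range(178,270,8)])
print(finish_job())
```

```text
[(178, 34), (186, 62), (194, 70), (202, 73), (210, 71), (218, 68), (226, 54), (234, 56), (242, 58), (250, 60), (258, 59), (266, 61)]
the job is handed in; nothing more can be done
None
```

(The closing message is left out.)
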